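# Lock the tube carrier's retaining bar with its pin

### The job

Make the blood-tube carrier ready for transport: stand the long pin in the upper hole of the carrier's fork, then gently push the sprung retaining bar across (it has a thumb tab for this) until the hidden eye in its end comes under the pin and the pin drops through. See that the pin ends fully home, its head down on the fork, so that the bar is locked; leave the short pin in its block, and do not disturb the other things on the table.

Things in the scene. Friction and masses are not known exactly. Their poses are not given: they have to be found in the camera images.
- carrier: Fixed tube carrier: aluminium plate 310 x 100 x 10 mm with a blue rack of capped tubes (caps up to 104 mm above the worktop), a steel hinge post at its far end and an aluminium fork at the end nearer the robot. Origin: centre of the plate's underside. x runs along the plate from the fork (x = -115 mm) to the upright hinge axis (x = +115 mm); z up.
- fork_hole (a point): Mouth of the fork's upper hole, on its top face 141 mm above the worktop; axes as the carrier's. Upper knuckle 20 mm thick, 44 mm wide along y, hole 11 mm, chamfered. Below: a 14 mm gap where the bar's tongue swings (tongue top 21 mm below this point), then a lower knuckle 14 mm thick with a 12 mm hole on the same upright axis, open below. Web on the -x end.
- bar: Steel retaining bar, 30 mm wide, 12 mm thick, swinging level over the caps. Origin: on the hinge axis, at its underside (108 mm up); own -x points along it to the fork. A spring and friction hold it 19 to 36 mm to the carrier's +y side of the fork hole at the start and drive it back to about 10 mm or more off when let go. Pushing the tab takes up to 7 N; it goes at most 23 mm past the hole to -y.
- bar_end (a point): Point on top of the bar's tongue, 230 mm from the hinge axis, 120 mm above the worktop. The tongue is 100 mm wide across the bar, so off the middle its solid part closes the fork's hole. Its 11.5 mm eye is hidden and has slack: it lies up to 4 mm to either side of this point, so it must be found by feel. When the pin has dropped into it the bar stops hard, after up to 8 mm of slack.
- tab (a point): Centre of the top of the bar's upright thumb tab, 152 mm above the worktop. The tab is 24 mm long along the bar, 10 mm thick across it, stands 32 mm above the bar's top and is 140 mm from the hinge axis (90 mm from bar_end). Push its side with closed fingers towards the carrier's -y, slowly (10 mm/s).
- lock_pin: The long steel pin, loose, about 60 g: shaft 10 mm thick and 52 mm long, tip tapered to 6.4 mm over 4 mm; grey round head 20 mm wide, 18 mm tall. Origin: centre of the tip's end; z up to the head. Starts upright in a 34 mm deep socket of the pin block (tip 6 mm above the worktop). Its tip is 21 mm below the fork hole's mouth when it stands on the tongue, 52 mm when fully home.
- short_pin: The short steel pin, loose, not to be used: same head and diameter but a shaft only 38 mm long, so its head stands 14 mm lower in the block. Origin: centre of the tip's end.
- pin_block: White fixed block 50 x 120 x 40 mm (x, y, z) in front of the robot on the right, with two sockets 37.5 mm to either side of its centre along its y axis, one pin in each. Origin: centre of its underside.
- specimen_cup: Bystander: specimen cup with a yellow screw lid, 62 mm wide, 72 mm tall. Origin: centre of the underside.
- lab_timer: Bystander: flat clip timer, 58 x 66 x 17 mm. Origin: centre of the underside.
- strip_vial: Bystander: white vial with a blue cap, 42 mm wide, 104 mm tall, at the back. Origin: centre of the underside.

How it is judged (in metres and radians):
At the end, for the whole second after the job is handed in: The long pin stands upright (within 0.06 rad) and at rest in the fork, its tip within 3 mm of the hole's axis and 49 to 58 mm below the upper hole's mouth (head within 3 mm of the knuckle), with the end of the bar within 7 mm of the fork hole, so that the pin passes through the eye (horizontal distance between lock_pin and fork_hole below 0.003 m and z of lock_pin in the frame of fork_hole between -0.058 and -0.049 m and angle between the z axis of lock_pin and the z axis of fork_hole, either way round below 0.06 rad and horizontal distance between bar_end and fork_hole below 0.007 m and linear speed of lock_pin below 0.01 m/s); the robot touches nothing.
It fails at once if the retaining bar is pushed with more than 35 N (contact force between any of the fingers, the arm and bar above 35 N).
It fails at once if the short pin is taken out of its block or moved more than 30 mm (distance of short_pin from where it was at the start of the episode above 0.03 m).
It fails at once if a bystander (specimen cup, timer or vial) is moved more than 40 mm (distance of any of specimen_cup, lab_timer, strip_vial from where it was at the start of the episode above 0.04 m).
It also fails if it takes over 72 s, if anything falls off the work surface, if the arm or the gripper's body presses on something with over 40 N, if the wrist force passes 120 N, or if a joint passes its speed limit or range.

### The arm

A 7-joint arm with a two-finger parallel gripper is mounted at the origin on a cart in front of the work surface, level with it; the furniture and walls round the work are solid. World frame = base frame: x ahead of the robot, y to its left, z up, the work surface at z = 0. Lengths are in mm, angles in degrees, forces in N, time in s.
With the tool pointing down it reaches from about 425 to 925 mm from the base axis. Payload 6.8 kg.
Tool frame: the origin (TCP) lies at the very end of the fingers, on their centre line; the grasp point (between the pads) lies 19 mm behind it; z points along the fingers, y is the direction in which the jaws open and shut (so a half turn about z gives the same grasp; the last joint's range is limited). The gripper opens to 85 mm and grips with 20 to 120 N. Pads are 22 mm wide; open, the fingers measure 114 mm over their backs; the gripper's body (76 mm by 85 mm) begins 54 mm behind the grasp point. The pads swing forward as they close: fully open they stand 13 mm farther back than shut.
Start: joints at [-73.574, 27.33, 1.283, 89.118, -0.659, 63.558, -4.761], TCP at [259.619, 623.093, 231.308] pointing down, gripper open.
Joint ranges: [-169.35, 169.35], [-19.33, 120.38], [-80.79, 83.38], [13.8, 139.57], [-78.32, 258.32], [9.67, 109.79], [-169.56, 169.56]. Speed limits (degrees/s): [136.94, 136.94, 180, 180, 180, 180, 180].

### API

Orientations are given as a 3x3 rotation matrix whose columns are the frame's x, y, z axes.
In Python, from bench import sensors, eyes, robot gives the robot as it stands. The module is installed in compiled form; this text tells all that it offers.
- The arm moves only by the shell command python3 -m pendant 'ROWS' [FORCE]. ROWS is JSON, a list of rows, each an object of numbers: "rx", "ry", "rz": the turn, a rotation vector about the world's x, y, z in degrees; "dx", "dy", "dz": the shift along the world's x, y, z in mm; "claw": the closure, from 0 (fully open) to 1 (shut). A call has 1 to 10 rows; each row is the pose to reach, as a shift and turn from the pose commanded when the call began; what a row does not reach only later rows make up. A row lasts 1/10 s, in which the tool goes at most 50 mm and 8.59 degrees, less where a joint would pass 70% of its speed; a pose out of reach is approached as far as the arm can. A call with a gripper value outside its range is refused whole. The fingers move at their own pace and stop on an object; FORCE is the grip in N (left out, the last holds). Time passes only in rows, so rows that repeat a pose let the fingers close. It gives the time, the measured TCP pose, the force and the opening at its end, in the units of the state.
- sensors.get_state(): the state, without advancing time (a new reading comes with each control period).
- eyes.capture(name): name is "scene" or "side" or "wrist"; returns the picture (480x640x3 uint8, red, green, blue); there is no depth.
- eyes.calibration(name): a dict with "mtx" (3x3 intrinsics, pixels), "dist_coeffs" ([k1, k2, p1, p2, k3] as OpenCV has them; the pictures are not rectified), "R" (3x3) and "t" (3): a world point X has camera coordinates R X + t. Camera axes: x right, y down, z forward; pixel columns grow to the right and rows downward; lengths in mm; the calibration is good to about 2 mm. A picture is of the moment at which its call begins: read the wrist's pose just before it. calibration takes no time and is no camera call; for the wrist camera it gives the pose at the moment of the call.
- robot.sign_off(): hands the job in, once; it reports no verdict.
The state is a dict: "time_s": time; "joint_pos": joint angles; "qvel": joint speeds; "effort": joint torques, N m; "eef_pos": TCP position; "tool_rot": TCP orientation; "ft_force": force on the tool from outside, world axes, zero at the start; "wrist_torque": the same for the moment, N m; "gripper_width": finger opening in mm.
Only numpy, scipy, OpenCV 4.12 (cv2) and the standard library are available. Lean on these libraries where they do the work, as an engineer would, in place of code of your own. Each camera call takes 0.05 s, during which the arm holds its last target.

## Working session

There is one attempt and no reset: what is moved stays moved. The work goes in short steps, Python scripts to look and compute and a shell command to move; the robot and the scene stay as the last step left them, time stands still between calls to the robot, and variables do not carry over. Pictures are saved under pics/ and viewed, and the job is handed in when it is done.

```bash
mkdir -p pics
python3 - <<'E'
from bench import sensors, eyes
import cv2
s=sensors.get_state()
print({k:s[k] for k in('time_s','eef_pos','ft_force','gripper_width','tool_rot')})
for n in('scene','side','wrist'):
    im=eyes.capture(n); cv2.imwrite(f'pics/{n}0.png',im[:,:,::-1])
    c=eyes.calibration(n); print(n,c)
E
```

```text
{'time_s': 0.0, 'eef_pos': array([259.42714842, 622.5284108 , 230.29827613]), 'ft_force': array([-0.30976018, -0.62693157, -0.32456645]), 'gripper_width': 85.71010428096261, 'tool_rot': array([[-9.23075261e-01,  3.84618960e-01, -5.63997375e-04],
       [ 3.84619346e-01,  9.23073645e-01, -1.73353524e-03],
       [-1.46139410e-04, -1.81710780e-03, -9.99998338e-01]])}
scene {'mtx': array([[545.15118846,   0.        , 316.58618335],
       [  0.        , 545.15118846, 233.46727813],
       [  0.        ,   0.        ,   1.        ]]), 'dist_coeffs': array([-0.15114697,  0.        ,  0.        ,  0.        ,  0.        ]), 'R': array([[ 0.80845657, -0.58847812, -0.00956496],
       [-0.37956989, -0.50889852, -0.77262474],
       [ 0.44980515,  0.62826412, -0.63479093]]), 't': array([-451.07333715,  311.77211523,  838.48128722])}
side {'mtx': array([[491.05798754,   0.        , 317.48514736],
       [  0.        , 491.05798754, 237.50724821],
       [  0.        ,   0.        ,   1.        ]]), 'dist_coeffs': array([-0.06456896,  0.        ,  0.        ,  0.        ,  0.        ]), 'R': array([[ 0.98436331, -0.17511985, -0.01902403],
       [-0.11062661, -0.53054432, -0.84040733],
       [ 0.13707892,  0.8293707 , -0.54162127]]), 't': array([-535.29963226,  153.65560345, 1012.28553142])}
wrist {'mtx': array([[350.69764234,   0.        , 322.94862922],
       [  0.        , 350.69764234, 238.10198815],
       [  0.        ,   0.        ,   1.        ]]), 'dist_coeffs': array([-0.02232624,  0.        ,  0.        ,  0.        ,  0.        ]), 'R': array([[ 3.85095385e-01,  9.22876509e-01, -7.02449340e-04],
       [ 8.75209486e-01, -3.64963350e-01,  3.17506076e-01],
       [ 2.92762531e-01, -1.22884915e-01, -9.48255977e-01]]), 't': array([-674.8664063 ,  -40.39689215,  380.84191172])}
```

View pics/scene0.png

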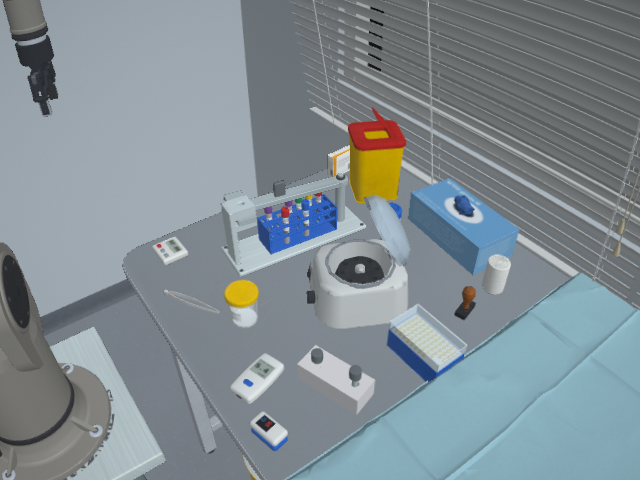

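View pics/side0.png

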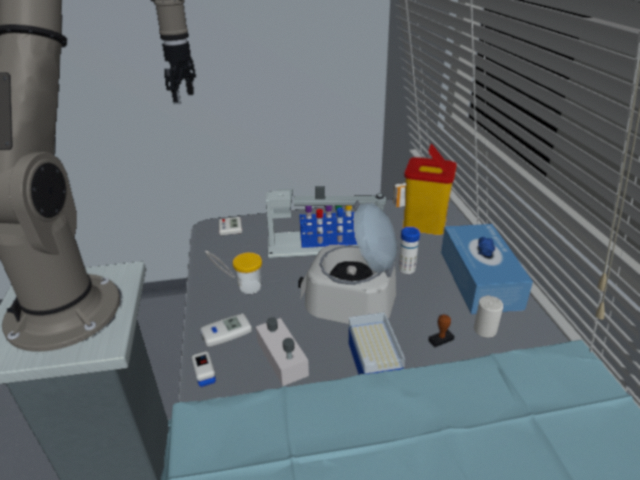

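View pics/wrist0.png

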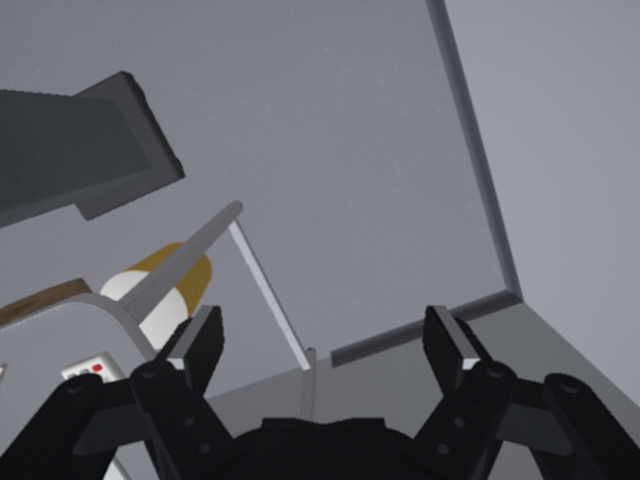

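```bash
cat > h.py <<'E'
import numpy as np, cv2
from bench import sensors, eyes
def ray(c,uv):
    p=cv2.undistortPoints(np.array([[uv]],float),c['mtx'],c['dist_coeffs'])[0,0]
    d=c['R'].T@np.array([p[0],p[1],1]); o=-c['R'].T@c['t']; return o,d/np.linalg.norm(d)
def onz(c,uv,z):
    o,d=ray(c,uv); return o+d*(z-o[2])/d[2]
def tri(c1,a,c2,b):
    o1,d1=ray(c1,a);o2,d2=ray(c2,b)
    A=np.array([d1,-d2]).T; s=np.linalg.lstsq(A,o2-o1,rcond=None)[0]
    p,q=o1+s[0]*d1,o2+s[1]*d2; return (p+q)/2,np.linalg.norm(p-q)
def proj(c,X):
    return cv2.projectPoints(np.array([X],float),cv2.Rodrigues(c['R'])[0],c['t'],c['mtx'],c['dist_coeffs'])[0][0,0]
def crop(src,x0,y0,w,h,k,out):
    im=cv2.imread(src)[y0:y0+h,x0:x0+w]; cv2.imwrite(out,cv2.resize(im,None,fx=k,fy=k,interpolation=cv2.INTER_CUBIC))
E
python3 - <<'E'
from h import *
crop('pics/scene0.png',210,160,160,120,5,'pics/c1.png')
crop('pics/scene0.png',280,330,110,90,7,'pics/c2.png')
crop('pics/side0.png',250,170,160,100,5,'pics/c3.png')
crop('pics/side0.png',190,300,160,100,5,'pics/c4.png')
E
```

```text
(no output)
```

View pics/c1.png

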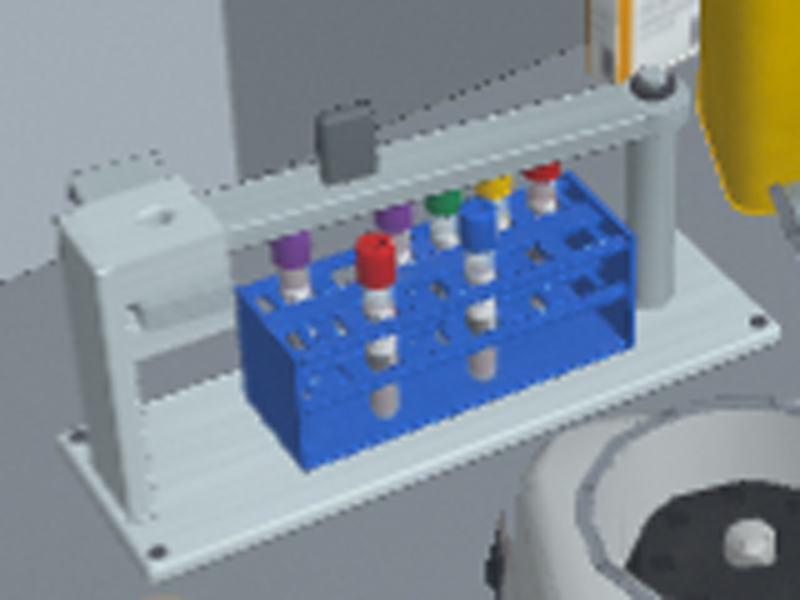

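View pics/c2.png

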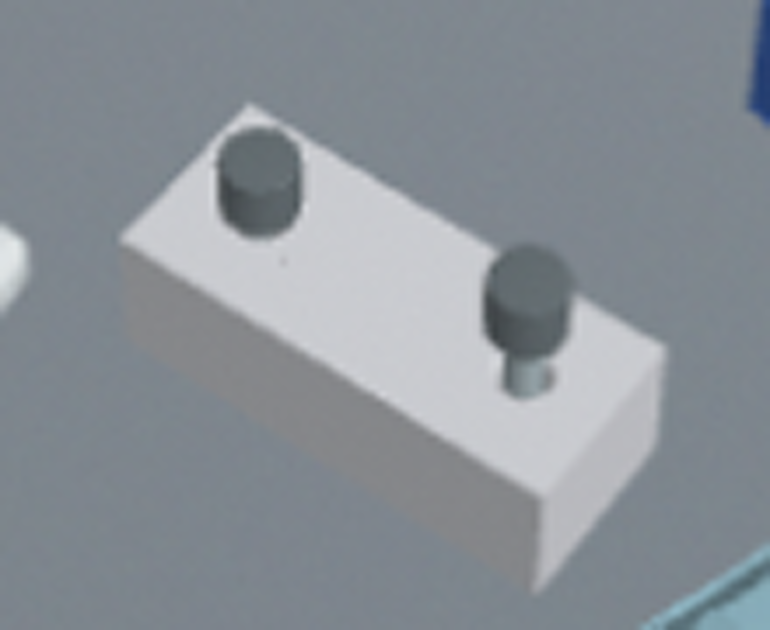

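View pics/c3.png

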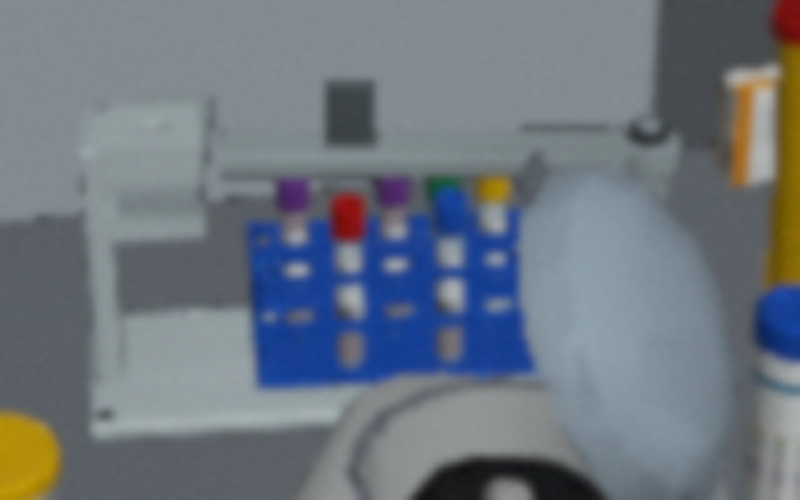

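View pics/c4.png

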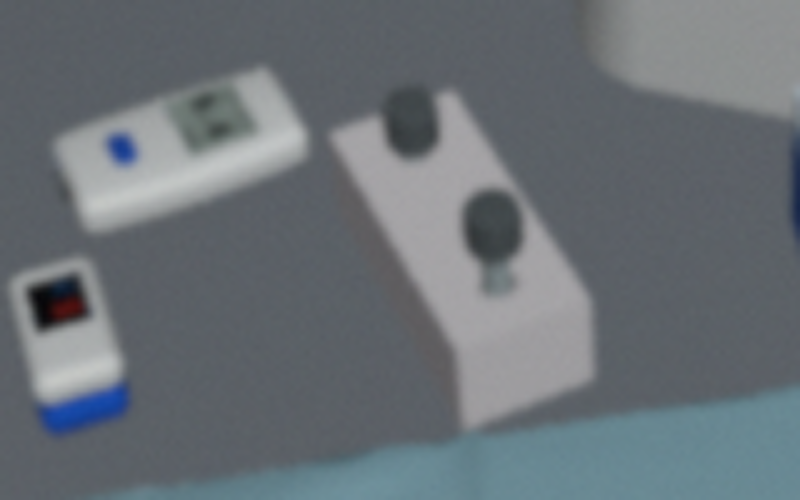

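Run:
```python
from h import *
S=eyes.calibration('scene');D=eyes.calibration('side')
f=lambda a,x0,y0,k:((a[0]+.5)/k-.5+x0,(a[1]+.5)/k-.5+y0)
def rep(n,s,d,z):
    print(n,'scene',onz(S,s,z).round(1),'side',onz(D,d,z).round(1) if d else '','tri',[np.round(v,1) for v in tri(S,s,D,d)] if d else '')
c1=lambda *a:f(a,210,160,5);c2=lambda *a:f(a,280,330,7);c3=lambda *a:f(a,250,170,5);c4=lambda *a:f(a,190,300,5)
rep('hole',c1(155,214),c3(157,123),141)
rep('forkTL nearleft',c1(63,228),c3(85,148),141)
rep('forkTR',c1(183,180),c3(205,100),141)
rep('forkBL',c1(100,268),None,141)
rep('forkBR',c1(228,238),None,141)
rep('tabtop',c1(348,112),c3(350,82),152)
rep('post',c1(653,80),c3(649,128),130)
rep('pl_front_left',c1(153,573),c3(95,430),10)
rep('pl_front_right',c1(778,330),None,10)
rep('pl_back_left',c1(60,437),None,10)
rep('long',c2(530,278),c4(494,210),76)
rep('short',c2(260,160),c4(411,105),62)
rep('blk L',c2(122,240),c4(332,135),40)
rep('blk Top',c2(250,105),c4(455,92),40)
rep('blk R',c2(665,347),c4(592,300),40)
rep('blk Bot',c2(543,495),c4(457,347),40)
rep('cup',(242,291),(247,261),72)
```

```text
hole scene [487.7 154.5 141. ] side [488.3 152.3 141. ] tri [array([488.8, 156.9, 138.8]), np.float64(0.5)]
forkTL nearleft scene [454.2 168.3 141. ] side [453.6 135.1 141. ] tri [array([459.2, 184.9, 120.9]), np.float64(13.2)]
forkTR scene [508.2 167.8 141. ] side [513.  170.5 141. ] tri [array([512.7, 175.4, 136.8]), np.float64(3.4)]
forkBL scene [453.3 136.7 141. ] side  tri 
forkBR scene [502.6 123.6 141. ] side  tri 
tabtop scene [578.8 154.6 152. ] side [578.9 152.9 152. ] tri [array([579.5, 155.9, 150.7]), np.float64(0.5)]
post scene [712.6 125.2 130. ] side [713.9 120.1 130. ] tri [array([717.7, 131.7, 124.1]), np.float64(0.9)]
pl_front_left scene [443.5 104.9  10. ] side [445.4 100.9  10. ] tri [array([446. , 110.8,   3.6]), np.float64(0.8)]
pl_front_right scene [746.8  74.9  10. ] side  tri 
pl_back_left scene [453.4 202.3  10. ] side  tri 
long scene [ 450.  -251.3   76. ] side [ 450.4 -254.2   76. ] tri [array([ 451.1, -250. ,   72.6]), np.float64(1.3)]
short scene [ 427.9 -180.1   62. ] side [ 428.7 -181.5   62. ] tri [array([ 428.9, -178.6,   59.5]), np.float64(0.3)]
blk L scene [ 397.8 -165.9   40. ] side [ 399.1 -167.8   40. ] tri [array([ 399.2, -163.7,   36.4]), np.float64(0.3)]
blk Top scene [ 445.8 -150.9   40. ] side [ 446.6 -153.2   40. ] tri [array([ 447.1, -149.1,   36.7]), np.float64(0.7)]
blk R scene [ 480.4 -265.2   40. ] side [ 480.6 -266.9   40. ] tri [array([ 481.2, -264.4,   37.7]), np.float64(0.8)]
blk Bot scene [ 432.9 -279.3   40. ] side [ 432.8 -279.2   40. ] tri [array([ 432.8, -279.4,   40.3]), np.float64(0.0)]
cup scene [396.6   4.6  72. ] side [395.2   0.4  72. ] tri [array([395.9,   4.3,  70.7]), np.float64(2.8)]
```

```bash
python3 -m pendant '[{"dx":20,"dy":-42,"dz":10,"rz":-8},{"dx":44,"dy":-84,"dz":20,"rz":-16},{"dx":68,"dy":-126,"dz":20,"rz":-24},{"dx":92,"dy":-168,"dz":20,"rz":-32},{"dx":116,"dy":-210,"dz":20,"rz":-40},{"dx":140,"dy":-252,"dz":20,"rz":-48},{"dx":164,"dy":-294,"dz":20,"rz":-56},{"dx":188,"dy":-336,"dz":20,"rz":-64},{"dx":212,"dy":-378,"dz":20,"rz":-72},{"dx":236,"dy":-420,"dz":20,"rz":-73}]'
python3 - <<'E'
from h import *
S=eyes.calibration('scene');D=eyes.calibration('side')
print('lid',tri(S,(385,215),D,(375,222)))
s=sensors.get_state();print(s['joint_pos'].round(1) if hasattr(s['joint_pos'],'round') else s['joint_pos'])
im=eyes.capture('wrist');cv2.imwrite('pics/w1.png',im[:,:,::-1])
E
```

```text
lid (array([640.69165897, -92.03538955, 191.13262172]), np.float64(0.14739211034791758))
[-73.6  27.4   1.3  89.2  -0.7  63.6  -4.8]invalid input at $[0]: expected keys rx, ry, rz, dx, dy, dz, claw
```

View pics/w1.png

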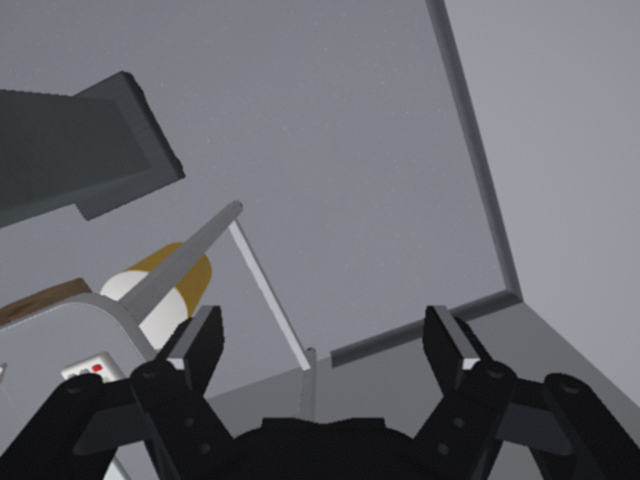

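```bash
python3 -m pendant '[{"dx":20,"dy":-42,"dz":10,"rx":0,"ry":0,"rz":-8,"claw":0},{"dx":44,"dy":-84,"dz":20,"rx":0,"ry":0,"rz":-16,"claw":0},{"dx":68,"dy":-126,"dz":20,"rx":0,"ry":0,"rz":-24,"claw":0},{"dx":92,"dy":-168,"dz":20,"rx":0,"ry":0,"rz":-32,"claw":0},{"dx":116,"dy":-210,"dz":20,"rx":0,"ry":0,"rz":-40,"claw":0},{"dx":140,"dy":-252,"dz":20,"rx":0,"ry":0,"rz":-48,"claw":0},{"dx":164,"dy":-294,"dz":20,"rx":0,"ry":0,"rz":-56,"claw":0},{"dx":188,"dy":-336,"dz":20,"rx":0,"ry":0,"rz":-64,"claw":0},{"dx":212,"dy":-378,"dz":20,"rx":0,"ry":0,"rz":-72,"claw":0},{"dx":236,"dy":-420,"dz":20,"rx":0,"ry":0,"rz":-73,"claw":0}]'
python3 - <<'E'
from h import *
s=sensors.get_state();print(np.round(s['joint_pos'],1),s['tool_rot'].round(3))
im=eyes.capture('wrist');cv2.imwrite('pics/w2.png',im[:,:,::-1])
E
```

```text
time_s: 1.2
eef_pos: [496.2, 201.4, 251.5]
tool_rot: [[0.102, 0.995, 0.0], [0.995, -0.102, 0.0], [0.0, 0.0, -1.0]]
ft_force: [1.6, 0.2, 0.2]
gripper_width: 85.5
[-50.   13.5  25.2 108.3  -6.6  59.6 -27.8] [[ 0.102  0.995  0.   ]
 [ 0.995 -0.102  0.   ]
 [ 0.     0.    -1.   ]]
```

View pics/w2.png

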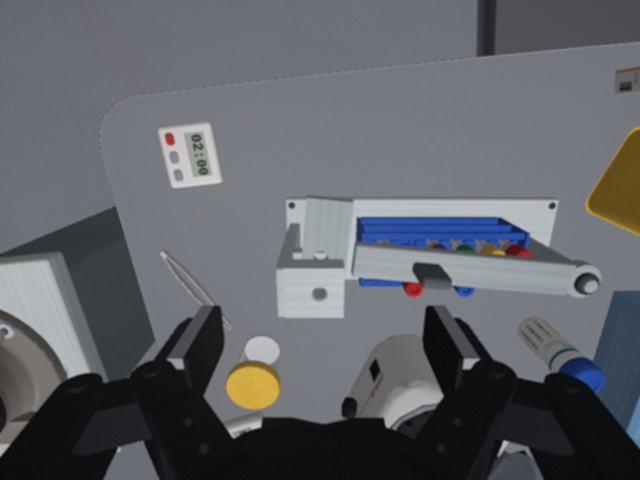

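Run:
```python
from h import *
crop('pics/w2.png',260,185,200,150,4,'pics/c5.png')
C=eyes.calibration('wrist')
print('hole',onz(C,(320,294.5),141)); 
for p in [(567,283),(590,285)]: print('post',onz(C,p,130))
print('tab',onz(C,(431,267),152))
```

```text
hole [492.1636185  141.77420832 141.        ]
post [699.96615239 122.61973641 130.        ]
post [720.12733052 118.34420966 130.        ]
tab [578.62032377 160.96849292 152.        ]
```

View pics/c5.png

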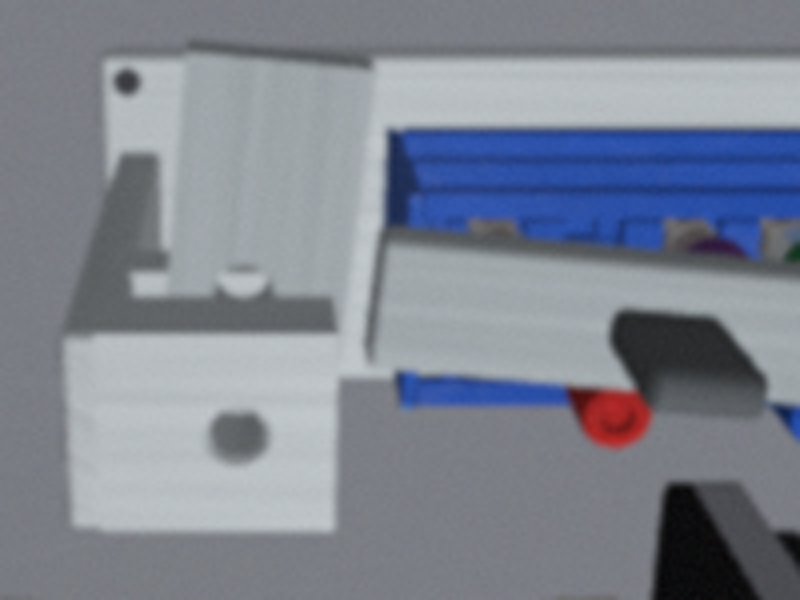

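Run:
```python
from h import *
s=sensors.get_state();print(s['eef_pos'].round(1))
C=eyes.calibration('wrist');im=eyes.capture('wrist');cv2.imwrite('pics/w3.png',im[:,:,::-1])
print(-C['R'].T@C['t'],C['R'].round(3))
o=cv2.imread('pics/w2.png');print(np.abs(o.astype(int)-im[:,:,::-1]).mean())
print('hole',onz(C,(320,294.5),141),'tab',onz(C,(435,283.5),152))
for z in(10,):
  for p in [(291.7,205.5),(552,205.5)]: print(onz(C,p,z))
S=eyes.calibration('scene')
im=eyes.capture('scene');cv2.imwrite('pics/s3.png',im[:,:,::-1])
crop('pics/s3.png',200,100,200,150,4,'pics/c6.png')
```

```text
[500.3 192.2 251.9]
[508.38718294 274.43113218 394.6353916 ] [[ 0.994 -0.111  0.004]
 [-0.106 -0.942  0.32 ]
 [-0.032 -0.318 -0.948]]
8.981576605902777
hole [492.1636185  141.77420832 141.        ] tab [581.52725341 146.80684353 152.        ]
[464.90664199 187.61219372  10.        ]
[758.41255168 154.90353001  10.        ]
```

View pics/c6.png

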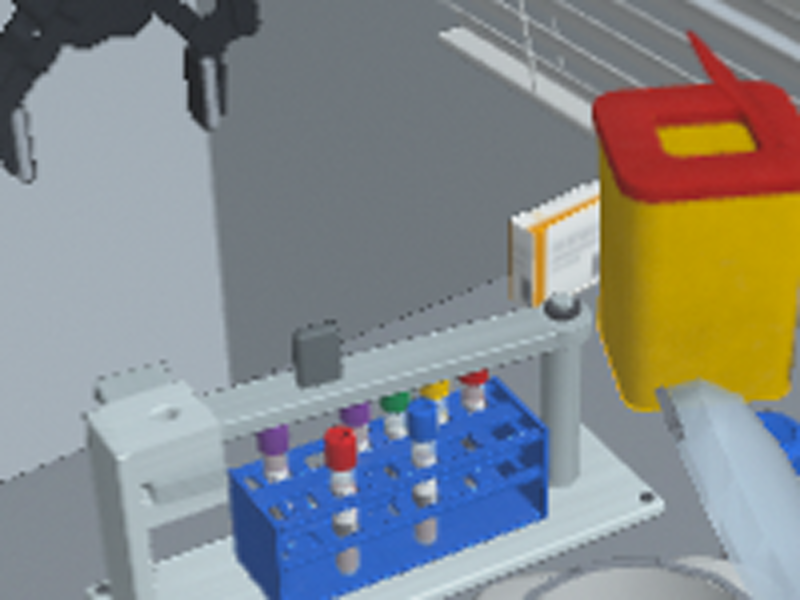

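View pics/w3.png

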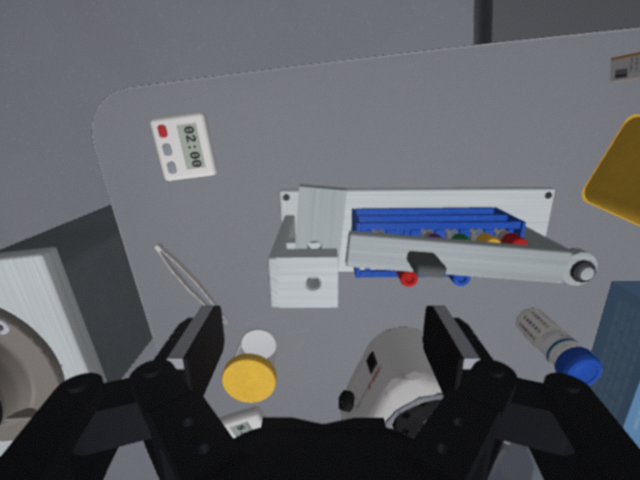

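```bash
python3 - <<'E'
from h import *
C={'R':np.array([[0.994,-0.111,0.004],[-0.106,-0.942,0.32],[-0.032,-0.318,-0.948]])}
E
python3 -m pendant '[{"dx":-5,"dy":-46,"dz":0,"rx":0,"ry":0,"rz":0,"claw":0},{"dx":-10,"dy":-92,"dz":0,"rx":0,"ry":0,"rz":0,"claw":0},{"dx":-15,"dy":-138,"dz":0,"rx":0,"ry":0,"rz":0,"claw":0},{"dx":-20,"dy":-184,"dz":0,"rx":0,"ry":0,"rz":0,"claw":0},{"dx":-25,"dy":-230,"dz":0,"rx":0,"ry":0,"rz":0,"claw":0},{"dx":-30,"dy":-276,"dz":0,"rx":0,"ry":0,"rz":0,"claw":0},{"dx":-35,"dy":-322,"dz":-10,"rx":0,"ry":0,"rz":0,"claw":0},{"dx":-40,"dy":-368,"dz":-30,"rx":0,"ry":0,"rz":0,"claw":0},{"dx":-43,"dy":-414,"dz":-60,"rx":0,"ry":0,"rz":0,"claw":0},{"dx":-46,"dy":-453,"dz":-90,"rx":0,"ry":0,"rz":0,"claw":0}]'
python3 -m pendant '[{"dx":0,"dy":0,"dz":0,"rx":0,"ry":0,"rz":0,"claw":0},{"dx":0,"dy":0,"dz":0,"rx":0,"ry":0,"rz":0,"claw":0},{"dx":0,"dy":0,"dz":0,"rx":0,"ry":0,"rz":0,"claw":0},{"dx":0,"dy":0,"dz":0,"rx":0,"ry":0,"rz":0,"claw":0}]'
python3 - <<'E'
from h import *
s=sensors.get_state();print(s['eef_pos'].round(1),np.round(s['joint_pos'],1),np.round(s['qvel'],2))
C=eyes.calibration('wrist');im=eyes.capture('wrist');cv2.imwrite('pics/w4.png',im[:,:,::-1])
np.savez('c4',**C)
E
```

```text
time_s: 2.35
eef_pos: [451.0, -246.5, 163.7]
tool_rot: [[0.095, 0.995, 0.002], [0.995, -0.095, 0.0], [0.0, 0.002, -1.0]]
ft_force: [0.6, 1.1, 0.0]
gripper_width: 85.6
time_s: 2.75
eef_pos: [451.2, -244.4, 164.8]
tool_rot: [[0.094, 0.996, 0.002], [0.996, -0.094, 0.001], [0.001, 0.002, -1.0]]
ft_force: [0.1, 0.5, 0.0]
gripper_width: 85.4
[ 451.2 -244.4  164.8] [-10.2  19.8  39.  116.9 -16.6  48.7  32.8] [-0.01 -0.37  0.34  0.14 -0.02 -0.1   0.14]
```

View pics/w4.png

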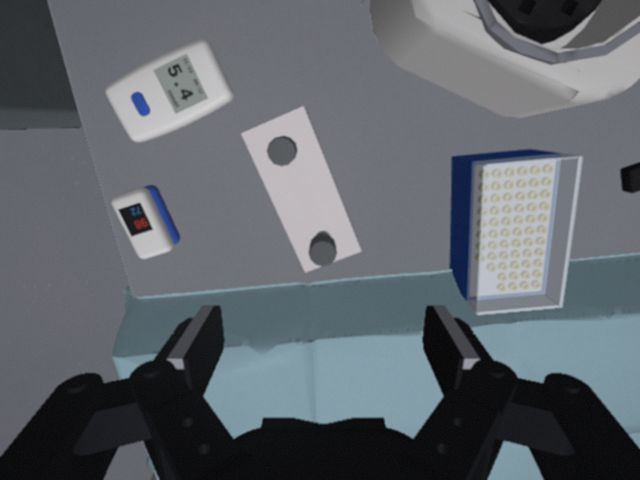

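Run:
```python
from h import *
C=dict(np.load('c4.npz'));im=cv2.imread('pics/w4.png')
crop('pics/w4.png',280,200,80,80,8,'pics/c7.png')
g=cv2.cvtColor(im,cv2.COLOR_BGR2GRAY)
m=((g<110)*255).astype(np.uint8); r=np.zeros_like(m); r[120:275,250:345]=255; m&=r
for c in cv2.findContours(m,cv2.RETR_EXTERNAL,cv2.CHAIN_APPROX_NONE)[0]:
    if cv2.contourArea(c)>200: print(cv2.boundingRect(c),cv2.minEnclosingCircle(c))
for z,p in((76,(322.5,250)),(62,(282,151.5))): print(onz(C,p,z))
```

```text
(309, 232, 27, 35) ((323.0, 249.0), 17.262775421142578)
(268, 136, 29, 29) ((282.1551818847656, 150.29310607910156), 14.583022117614746)
[ 450.19706905 -248.27836231   76.        ]
[ 429.00198126 -179.36405429   62.        ]
```

View pics/c7.png

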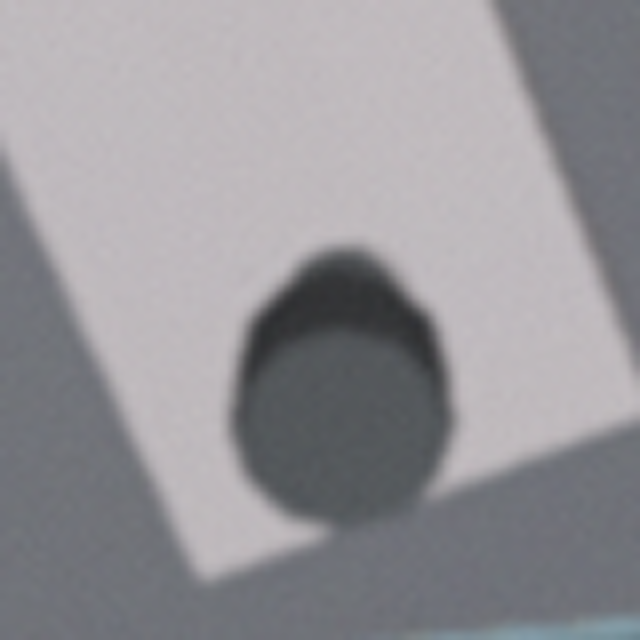

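```bash
python3 -m pendant '[{"dx":0,"dy":-3,"dz":-30,"rx":0,"ry":0,"rz":0,"claw":0.3},{"dx":-1,"dy":-6,"dz":-60,"rx":0,"ry":0,"rz":0,"claw":0.3},{"dx":-1,"dy":-6,"dz":-85,"rx":0,"ry":0,"rz":0,"claw":0.3},{"dx":-1,"dy":-6,"dz":-100,"rx":0,"ry":0,"rz":0,"claw":0.3},{"dx":-1,"dy":-6,"dz":-112,"rx":0,"ry":0,"rz":0,"claw":0.3},{"dx":-1,"dy":-6,"dz":-118,"rx":0,"ry":0,"rz":0,"claw":0.3},{"dx":-1,"dy":-6,"dz":-118,"rx":0,"ry":0,"rz":0,"claw":0.3},{"dx":-1,"dy":-6,"dz":-118,"rx":0,"ry":0,"rz":0,"claw":0.3},{"dx":-1,"dy":-6,"dz":-118,"rx":0,"ry":0,"rz":0,"claw":0.3},{"dx":-1,"dy":-6,"dz":-118,"rx":0,"ry":0,"rz":0,"claw":0.3}]' 40
python3 - <<'E'
from h import *
im=eyes.capture('wrist');cv2.imwrite('pics/w5.png',im[:,:,::-1])
im=eyes.capture('scene');cv2.imwrite('pics/s5.png',im[:,:,::-1])
crop('pics/s5.png',270,260,120,150,4,'pics/c8.png')
E
```

```text
time_s: 3.8
eef_pos: [449.4, -252.4, 46.7]
tool_rot: [[0.098, 0.995, 0.001], [0.995, -0.098, -0.0], [-0.0, 0.001, -1.0]]
ft_force: [-0.2, -0.4, -0.3]
gripper_width: 59.6
```

View pics/w5.png

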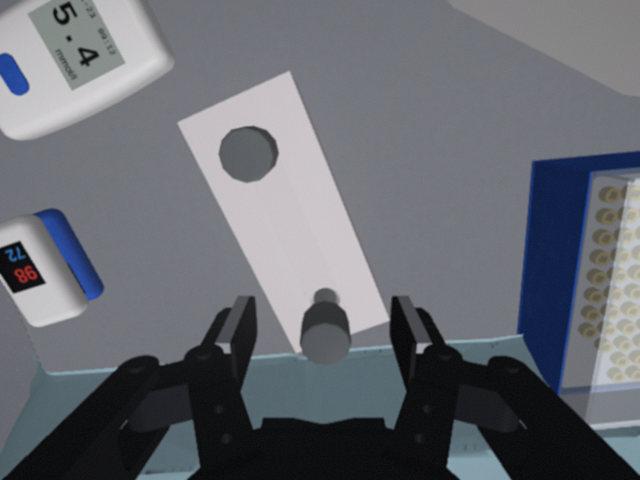

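View pics/c8.png

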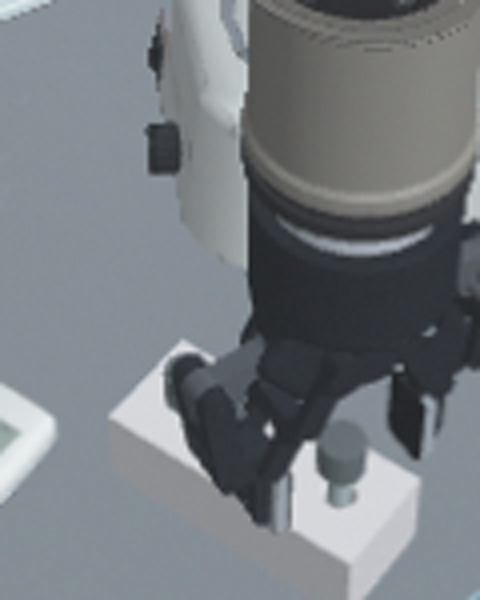

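```bash
python3 - <<'E'
from h import *
C=eyes.calibration('wrist')
print(onz(C,(325.5,341),76),sensors.get_state()['eef_pos'])
E
python3 -m pendant '[{"dx":1,"dy":1,"dz":0,"rx":0,"ry":0,"rz":0,"claw":0.5},{"dx":1,"dy":1,"dz":0,"rx":0,"ry":0,"rz":0,"claw":0.7},{"dx":1,"dy":1,"dz":0,"rx":0,"ry":0,"rz":0,"claw":0.85},{"dx":1,"dy":1,"dz":0,"rx":0,"ry":0,"rz":0,"claw":0.9},{"dx":1,"dy":1,"dz":0,"rx":0,"ry":0,"rz":0,"claw":1},{"dx":1,"dy":1,"dz":0,"rx":0,"ry":0,"rz":0,"claw":1},{"dx":1,"dy":1,"dz":0,"rx":0,"ry":0,"rz":0,"claw":1},{"dx":1,"dy":1,"dz":0,"rx":0,"ry":0,"rz":0,"claw":1}]' 40
```

```text
[ 449.91115541 -249.11599874   76.        ] [ 449.1581379  -252.2730193    46.52072319]
time_s: 4.7
eef_pos: [450.0, -251.3, 46.2]
tool_rot: [[0.098, 0.995, 0.0], [0.995, -0.098, -0.0], [-0.0, 0.0, -1.0]]
ft_force: [0.1, 0.8, 2.7]
gripper_width: 18.6
```

```bash
python3 -m pendant '[{"dx":0,"dy":0,"dz":5,"rx":0,"ry":0,"rz":0,"claw":1},{"dx":0,"dy":0,"dz":15,"rx":0,"ry":0,"rz":0,"claw":1},{"dx":0,"dy":0,"dz":30,"rx":0,"ry":0,"rz":0,"claw":1},{"dx":0,"dy":0,"dz":50,"rx":0,"ry":0,"rz":0,"claw":1},{"dx":0,"dy":0,"dz":80,"rx":0,"ry":0,"rz":0,"claw":1},{"dx":0,"dy":0,"dz":120,"rx":0,"ry":0,"rz":0,"claw":1},{"dx":0,"dy":0,"dz":150,"rx":0,"ry":0,"rz":0,"claw":1},{"dx":0,"dy":0,"dz":170,"rx":0,"ry":0,"rz":0,"claw":1},{"dx":0,"dy":0,"dz":175,"rx":0,"ry":0,"rz":0,"claw":1}]'
python3 - <<'E'
from h import *
im=eyes.capture('wrist');cv2.imwrite('pics/w6.png',im[:,:,::-1])
im=eyes.capture('scene');cv2.imwrite('pics/s6.png',im[:,:,::-1])
crop('pics/s6.png',280,200,120,150,4,'pics/c9.png')
E
```

```text
time_s: 5.6
eef_pos: [450.7, -252.0, 224.2]
tool_rot: [[0.098, 0.995, 0.005], [0.995, -0.098, -0.001], [-0.0, 0.005, -1.0]]
ft_force: [0.0, 0.5, -1.2]
gripper_width: 18.5
```

View pics/w6.png

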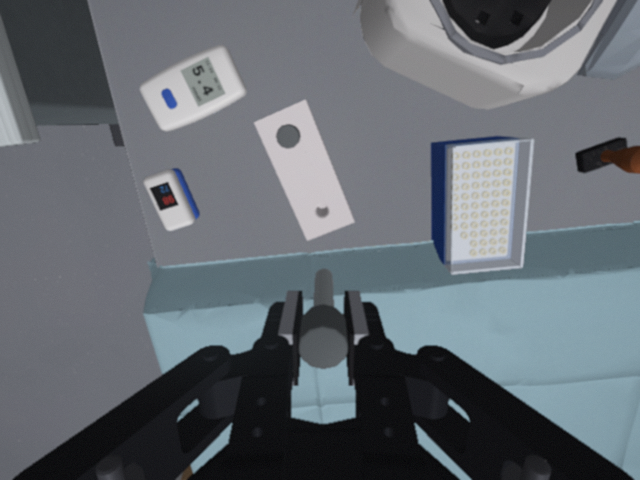

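View pics/c9.png

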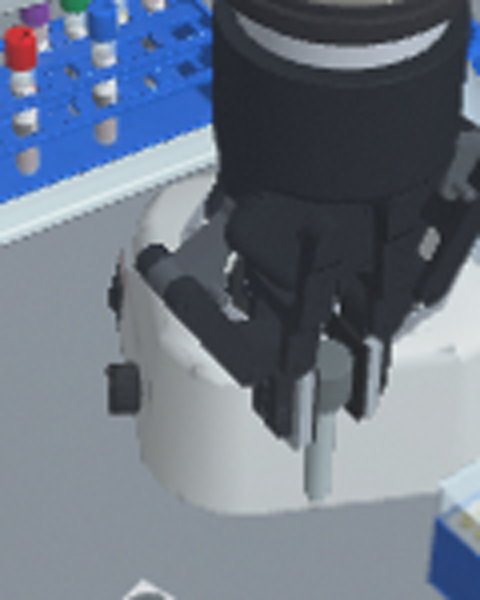

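```bash
python3 -m pendant '[{"dx":5,"dy":20,"dz":0,"rx":0,"ry":0,"rz":0,"claw":1},{"dx":10,"dy":65,"dz":0,"rx":0,"ry":0,"rz":0,"claw":1},{"dx":16,"dy":114,"dz":0,"rx":0,"ry":0,"rz":0,"claw":1},{"dx":22,"dy":163,"dz":0,"rx":0,"ry":0,"rz":0,"claw":1},{"dx":28,"dy":212,"dz":0,"rx":0,"ry":0,"rz":0,"claw":1},{"dx":33,"dy":261,"dz":0,"rx":0,"ry":0,"rz":0,"claw":1},{"dx":36,"dy":310,"dz":0,"rx":0,"ry":0,"rz":0,"claw":1},{"dx":38,"dy":350,"dz":0,"rx":0,"ry":0,"rz":0,"claw":1},{"dx":38,"dy":380,"dz":0,"rx":0,"ry":0,"rz":0,"claw":1},{"dx":38,"dy":400,"dz":-5,"rx":0,"ry":0,"rz":0,"claw":1}]'
python3 -m pendant '[{"dx":0,"dy":6,"dz":-5,"rx":0,"ry":0,"rz":0,"claw":1},{"dx":0,"dy":6,"dz":-10,"rx":0,"ry":0,"rz":0,"claw":1},{"dx":0,"dy":6,"dz":-10,"rx":0,"ry":0,"rz":0,"claw":1},{"dx":0,"dy":6,"dz":-10,"rx":0,"ry":0,"rz":0,"claw":1},{"dx":0,"dy":6,"dz":-10,"rx":0,"ry":0,"rz":0,"claw":1},{"dx":0,"dy":6,"dz":-10,"rx":0,"ry":0,"rz":0,"claw":1}]'
python3 - <<'E'
from h import *
print(sensors.get_state()['eef_pos'])
for n in('wrist','scene','side'):
    C=eyes.calibration(n)
    im=eyes.capture(n);cv2.imwrite(f'pics/{n}7.png',im[:,:,::-1]); np.savez(f'c7{n}',**C)
crop('pics/scene7.png',200,120,120,120,5,'pics/c10.png')
crop('pics/side7.png',240,130,120,120,5,'pics/c11.png')
E
```

```text
time_s: 6.7
eef_pos: [487.0, 151.5, 214.9]
tool_rot: [[0.095, 0.995, -0.002], [0.996, -0.095, -0.001], [-0.001, -0.002, -1.0]]
ft_force: [1.2, -0.5, -0.9]
gripper_width: 19.2
time_s: 7.3
eef_pos: [488.2, 154.1, 206.4]
tool_rot: [[0.099, 0.995, 0.001], [0.995, -0.099, 0.0], [0.0, 0.0, -1.0]]
ft_force: [-0.2, -0.9, -1.1]
gripper_width: 18.7
[488.17516101 154.12913303 206.43115746]
```

View pics/wrist7.png

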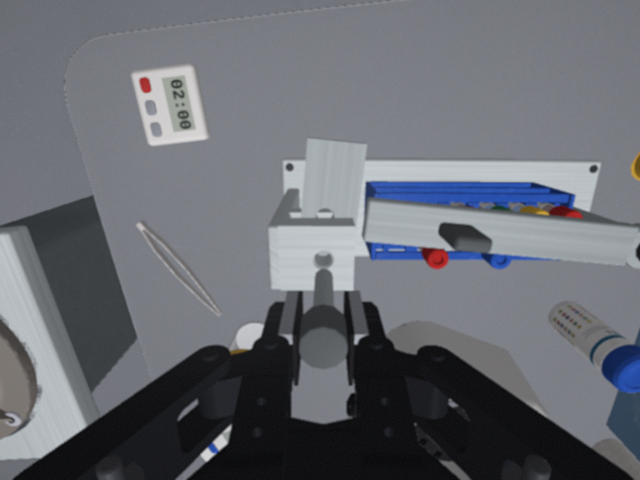

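View pics/c10.png

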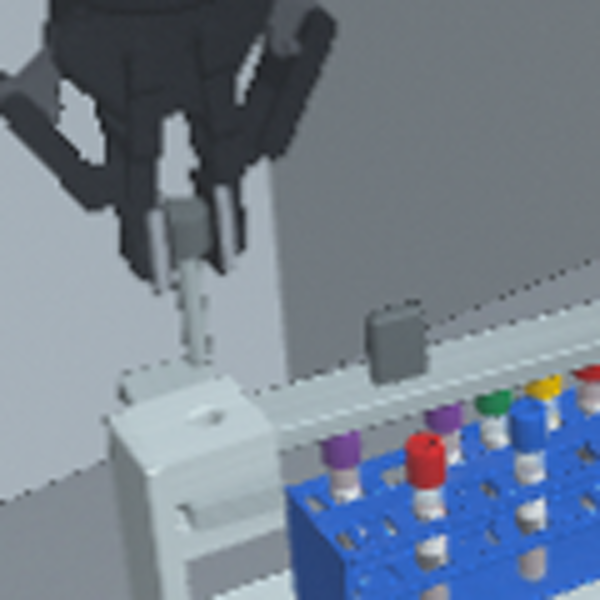

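View pics/c11.png

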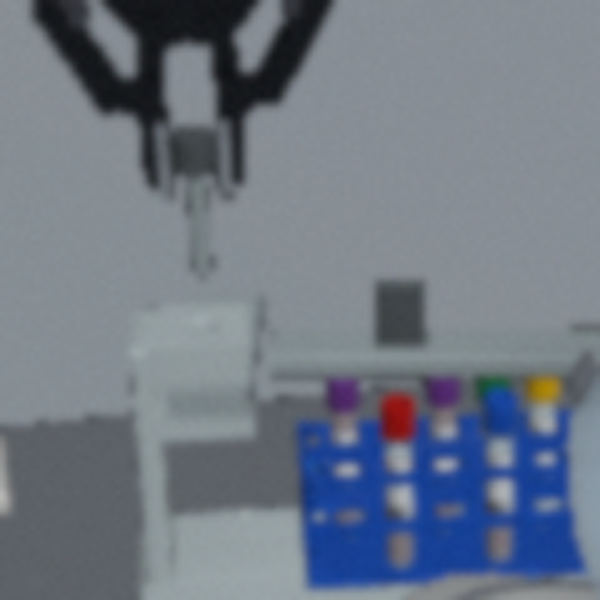

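Run:
```python
from h import *
S,D,W=[dict(np.load(f'c7{n}.npz')) for n in('scene','side','wrist')]
f=lambda a,x0,y0:((a[0]+.5)/5-.5+x0,(a[1]+.5)/5-.5+y0)
s=lambda *a:f(a,200,120);d=lambda *a:f(a,240,130)
print('tip tri',tri(S,s(202,362),D,d(203,275)),onz(S,s(202,362),166),onz(D,d(203,275),166))
print('shaft top tri',tri(S,s(188,262),D,d(196,176)))
print('head top', onz(S,s(183,205),236),onz(D,d(194,130),236))
print('hole',tri(S,s(208,417),D,d(206,322)),onz(S,s(208,417),141),onz(D,d(206,322),141),'wrist',onz(W,(324,260),141))
print('tip wrist',onz(W,(323.5,275),166),'head wrist',onz(W,(324,348),236))
for X in([488,154,141],[488,154,166],[488.2,154.1,236]): print(proj(W,X))
crop('pics/wrist7.png',270,190,110,190,4,'pics/c12.png')
```

```text
tip tri (array([488.28200283, 153.23718895, 165.71576192]), np.float64(1.0916908417839446)) [488.65440214 153.61397273 166.        ] [487.88295359 151.62288945 166.        ]
shaft top tri (array([487.36521696, 152.43248857, 213.94599833]), np.float64(1.5243804304129545))
head top [489.18596791 155.40389338 236.        ] [488.30847998 153.97537891 236.        ]
hole (array([487.69326972, 151.81149413, 141.52325628]), np.float64(0.6335346794734871)) [487.69642004 152.04683024 141.        ] [487.9806833  153.39121487 141.        ] wrist [488.15314351 151.99499501 141.        ]
tip wrist [487.86530137 152.90680756 166.        ] head wrist [488.03219627 154.26423569 236.        ]
[323.450665   257.11812119]
[323.54479235 273.23381006]
[324.47997767 348.3246786 ]
```

View pics/c12.png

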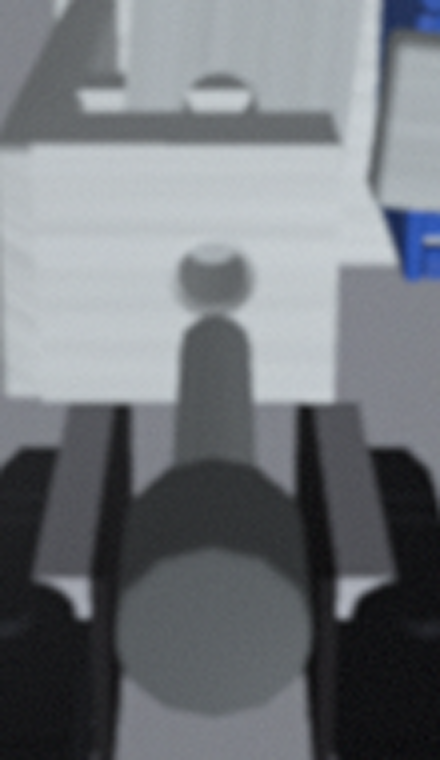

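```bash
python3 -m pendant '[{"dx":0,"dy":-1.2,"dz":-8,"rx":0,"ry":0,"rz":0,"claw":1},{"dx":0,"dy":-1.2,"dz":-15,"rx":0,"ry":0,"rz":0,"claw":1},{"dx":0,"dy":-1.2,"dz":-19,"rx":0,"ry":0,"rz":0,"claw":1},{"dx":0,"dy":-1.2,"dz":-22,"rx":0,"ry":0,"rz":0,"claw":1},{"dx":0,"dy":-1.2,"dz":-22,"rx":0,"ry":0,"rz":0,"claw":1},{"dx":0,"dy":-1.2,"dz":-22,"rx":0,"ry":0,"rz":0,"claw":1},{"dx":0,"dy":-1.2,"dz":-22,"rx":0,"ry":0,"rz":0,"claw":1}]'
python3 - <<'E'
from h import *
print(sensors.get_state()['eef_pos'])
for n in('wrist','scene','side'):
    im=eyes.capture(n);cv2.imwrite(f'pics/{n}8.png',im[:,:,::-1])
crop('pics/scene8.png',210,160,60,60,8,'pics/c13.png')
crop('pics/side8.png',260,160,60,60,8,'pics/c14.png')
crop('pics/wrist8.png',270,190,110,110,6,'pics/c15.png')
a=[cv2.imread(f'pics/c{i}.png') for i in(13,14)]
cv2.imwrite('pics/c16.png',cv2.resize(np.hstack(a),(800,400)))
E
```

```text
time_s: 8.15
eef_pos: [488.1, 153.7, 184.3]
tool_rot: [[0.098, 0.995, 0.0], [0.995, -0.098, 0.0], [0.0, 0.0, -1.0]]
ft_force: [-0.2, -0.1, -1.1]
gripper_width: 18.9
[488.05828389 153.66355836 184.30680266]
```

View pics/c16.png

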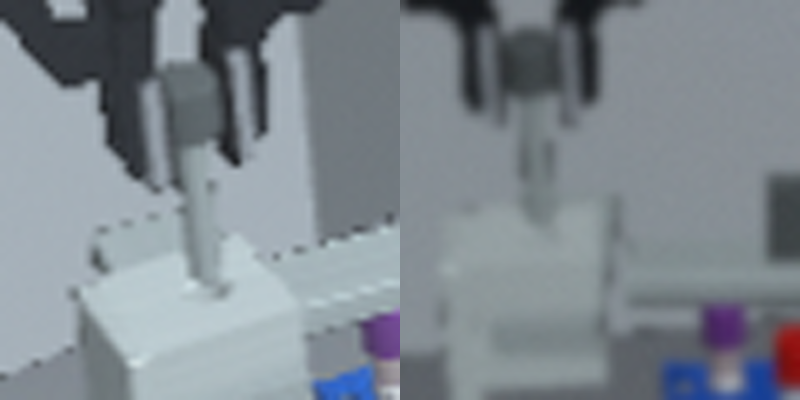

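View pics/c15.png

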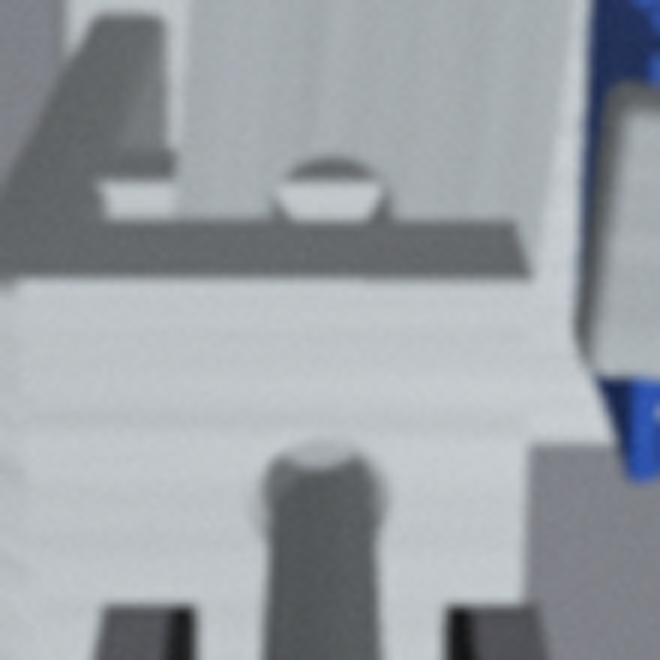

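```bash
python3 -m pendant '[{"dx":-0.2,"dy":-0.6,"dz":-1,"rx":0,"ry":0,"rz":0,"claw":1},{"dx":-0.2,"dy":-0.6,"dz":-3,"rx":0,"ry":0,"rz":0,"claw":1},{"dx":-0.2,"dy":-0.6,"dz":-5,"rx":0,"ry":0,"rz":0,"claw":1},{"dx":-0.2,"dy":-0.6,"dz":-6,"rx":0,"ry":0,"rz":0,"claw":1},{"dx":-0.2,"dy":-0.6,"dz":-6,"rx":0,"ry":0,"rz":0,"claw":1}]'
```

```text
time_s: 8.8
eef_pos: [487.6, 153.0, 177.9]
tool_rot: [[0.098, 0.995, -0.0], [0.995, -0.098, -0.0], [-0.0, -0.0, -1.0]]
ft_force: [0.7, -0.5, -0.7]
gripper_width: 18.4
```

```bash
python3 -m pendant '[{"dx":0,"dy":0,"dz":-2,"rx":0,"ry":0,"rz":0,"claw":1},{"dx":0,"dy":0,"dz":-4,"rx":0,"ry":0,"rz":0,"claw":1},{"dx":0,"dy":0,"dz":-6,"rx":0,"ry":0,"rz":0,"claw":1},{"dx":0,"dy":0,"dz":-6,"rx":0,"ry":0,"rz":0,"claw":1}]'
python3 -m pendant '[{"dx":0,"dy":0,"dz":-2,"rx":0,"ry":0,"rz":0,"claw":1},{"dx":0,"dy":0,"dz":-4,"rx":0,"ry":0,"rz":0,"claw":1},{"dx":0,"dy":0,"dz":-6,"rx":0,"ry":0,"rz":0,"claw":1},{"dx":0,"dy":0,"dz":-8,"rx":0,"ry":0,"rz":0,"claw":1},{"dx":0,"dy":0,"dz":-8,"rx":0,"ry":0,"rz":0,"claw":1}]'
```

```text
time_s: 9.2
eef_pos: [487.5, 153.0, 171.8]
tool_rot: [[0.098, 0.995, -0.0], [0.995, -0.098, -0.0], [-0.0, -0.0, -1.0]]
ft_force: [0.1, 0.5, -1.1]
gripper_width: 18.6
time_s: 9.7
eef_pos: [487.5, 153.0, 163.8]
tool_rot: [[0.098, 0.995, -0.001], [0.995, -0.098, -0.0], [-0.0, -0.0, -1.0]]
ft_force: [0.4, -0.1, -1.2]
gripper_width: 18.6
```

```bash
python3 -m pendant '[{"dx":0,"dy":0,"dz":-1,"rx":0,"ry":0,"rz":0,"claw":1},{"dx":0,"dy":0,"dz":-2.5,"rx":0,"ry":0,"rz":0,"claw":1},{"dx":0,"dy":0,"dz":-2.5,"rx":0,"ry":0,"rz":0,"claw":0.9},{"dx":0,"dy":0,"dz":-2.5,"rx":0,"ry":0,"rz":0,"claw":0.7},{"dx":0,"dy":0,"dz":-2.5,"rx":0,"ry":0,"rz":0,"claw":0.5},{"dx":0,"dy":0,"dz":-2.5,"rx":0,"ry":0,"rz":0,"claw":0.4},{"dx":0,"dy":0,"dz":-2.5,"rx":0,"ry":0,"rz":0,"claw":0.4}]'
python3 - <<'E'
from h import *
for n in('wrist','scene'):
    im=eyes.capture(n);cv2.imwrite(f'pics/{n}9.png',im[:,:,::-1])
crop('pics/scene9.png',190,120,120,100,5,'pics/c17.png')
E
```

```text
time_s: 10.4
eef_pos: [487.8, 153.0, 161.7]
tool_rot: [[0.098, 0.995, 0.0], [0.995, -0.098, 0.0], [0.0, 0.0, -1.0]]
ft_force: [-0.1, -0.4, 0.4]
gripper_width: 51.5
```

View pics/c17.png

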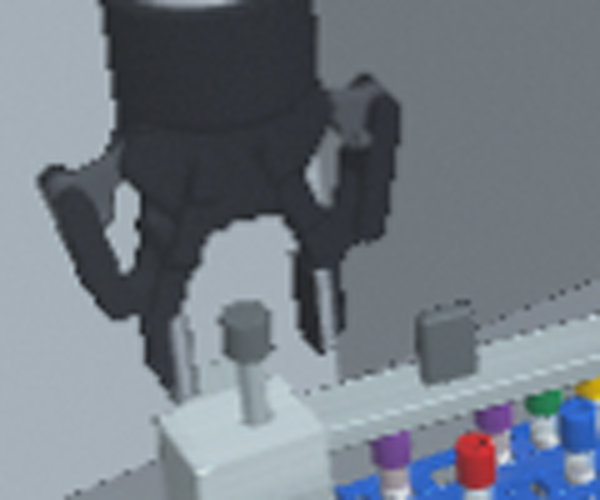

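View pics/wrist9.png

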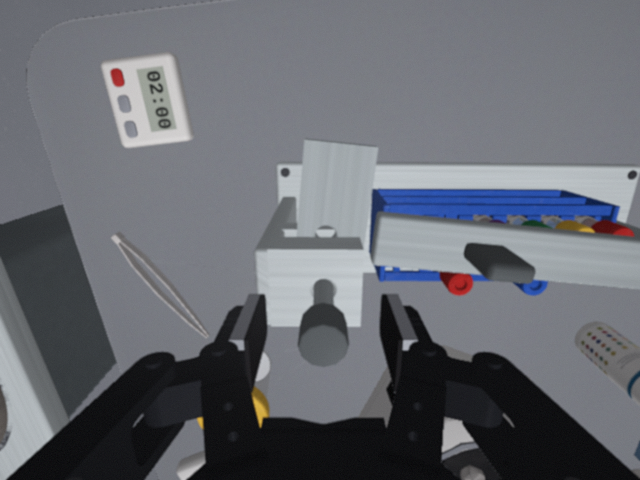

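```bash
python3 -m pendant '[{"dx":0,"dy":0,"dz":20,"rx":0,"ry":0,"rz":0,"claw":0.4},{"dx":0,"dy":0,"dz":45,"rx":0,"ry":0,"rz":0,"claw":0.4},{"dx":0,"dy":5,"dz":75,"rx":0,"ry":0,"rz":0,"claw":0.4},{"dx":10,"dy":20,"dz":85,"rx":0,"ry":0,"rz":0,"claw":0.6},{"dx":40,"dy":40,"dz":85,"rx":0,"ry":0,"rz":0,"claw":1},{"dx":75,"dy":55,"dz":85,"rx":0,"ry":0,"rz":0,"claw":1},{"dx":92,"dy":60,"dz":85,"rx":0,"ry":0,"rz":0,"claw":1},{"dx":92,"dy":60,"dz":85,"rx":0,"ry":0,"rz":0,"claw":1},{"dx":92,"dy":60,"dz":85,"rx":0,"ry":0,"rz":0,"claw":1},{"dx":92,"dy":60,"dz":85,"rx":0,"ry":0,"rz":0,"claw":1}]' 30
python3 - <<'E'
from h import *
print(sensors.get_state()['eef_pos'])
for n in('wrist','scene'):
    C=eyes.calibration(n)
    im=eyes.capture(n);cv2.imwrite(f'pics/{n}10.png',im[:,:,::-1]); np.savez(f'c10{n}',**C)
crop('pics/scene10.png',210,100,160,120,5,'pics/c18.png')
E
```

```text
time_s: 11.5
eef_pos: [578.8, 212.4, 246.5]
tool_rot: [[0.099, 0.995, -0.001], [0.995, -0.099, -0.0], [-0.0, -0.001, -1.0]]
ft_force: [0.5, 0.3, -0.3]
gripper_width: -0.2
[578.76296771 212.38822943 246.52807178]
```

View pics/c18.png

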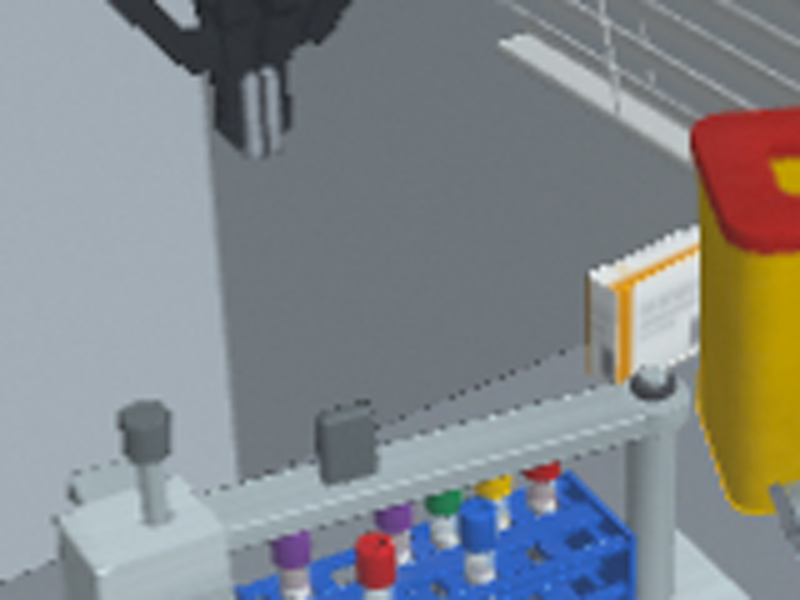

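View pics/wrist10.png

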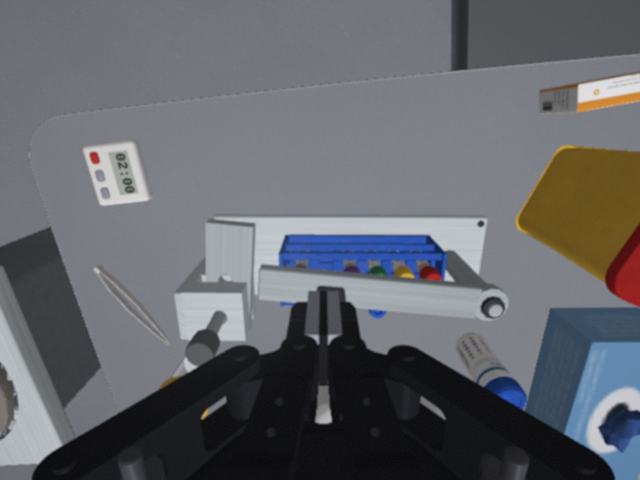

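```bash
python3 -m pendant '[{"dx":0,"dy":0,"dz":-30,"rx":0,"ry":0,"rz":0,"claw":1},{"dx":0,"dy":0,"dz":-65,"rx":0,"ry":0,"rz":0,"claw":1},{"dx":0,"dy":0,"dz":-95,"rx":0,"ry":0,"rz":0,"claw":1},{"dx":0,"dy":-10,"dz":-110,"rx":0,"ry":0,"rz":0,"claw":1},{"dx":0,"dy":-20,"dz":-115,"rx":0,"ry":0,"rz":0,"claw":1},{"dx":0,"dy":-28,"dz":-115,"rx":0,"ry":0,"rz":0,"claw":1},{"dx":0,"dy":-33,"dz":-115,"rx":0,"ry":0,"rz":0,"claw":1},{"dx":0,"dy":-35,"dz":-115,"rx":0,"ry":0,"rz":0,"claw":1},{"dx":0,"dy":-35,"dz":-115,"rx":0,"ry":0,"rz":0,"claw":1}]'
python3 - <<'E'
from h import *
for n in('wrist','scene'):
    im=eyes.capture(n);cv2.imwrite(f'pics/{n}11.png',im[:,:,::-1])
crop('pics/scene11.png',210,100,160,120,5,'pics/c19.png')
E
```

```text
time_s: 12.5
eef_pos: [580.3, 178.0, 132.7]
tool_rot: [[0.098, 0.995, 0.002], [0.995, -0.098, 0.001], [0.001, 0.001, -1.0]]
ft_force: [0.0, 0.2, -0.3]
gripper_width: -0.1
```

View pics/c19.png

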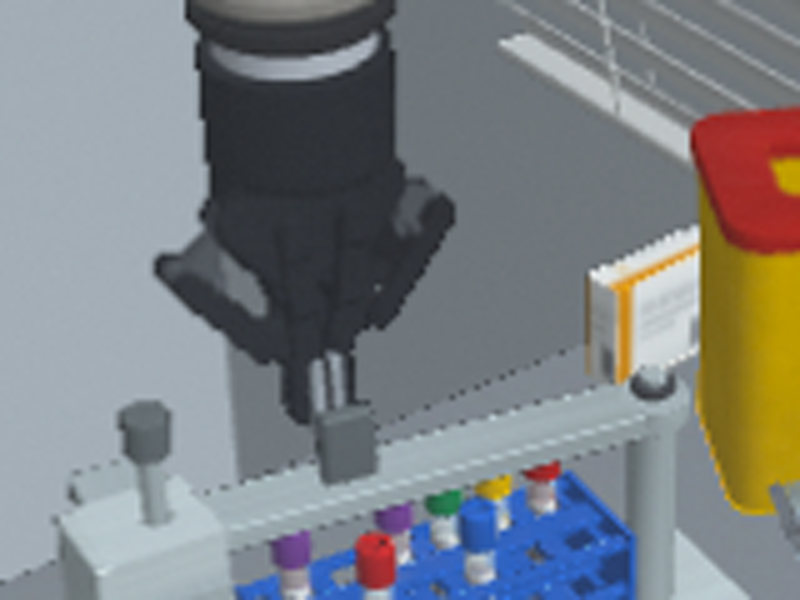

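View pics/wrist11.png

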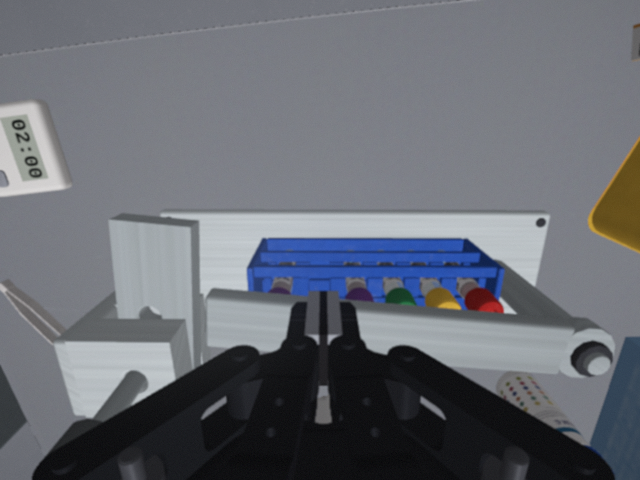

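```bash
python3 -m pendant '[{"dx":0,"dy":-1,"dz":0,"rx":0,"ry":0,"rz":0,"claw":1},{"dx":0,"dy":-2,"dz":0,"rx":0,"ry":0,"rz":0,"claw":1},{"dx":0,"dy":-3,"dz":0,"rx":0,"ry":0,"rz":0,"claw":1},{"dx":0,"dy":-4,"dz":0,"rx":0,"ry":0,"rz":0,"claw":1},{"dx":0,"dy":-5,"dz":0,"rx":0,"ry":0,"rz":0,"claw":1},{"dx":0,"dy":-6,"dz":0,"rx":0,"ry":0,"rz":0,"claw":1}]'
python3 -m pendant '[{"dx":0,"dy":-1,"dz":0,"rx":0,"ry":0,"rz":0,"claw":1},{"dx":0,"dy":-2,"dz":0,"rx":0,"ry":0,"rz":0,"claw":1},{"dx":0,"dy":-3,"dz":0,"rx":0,"ry":0,"rz":0,"claw":1},{"dx":0,"dy":-4,"dz":0,"rx":0,"ry":0,"rz":0,"claw":1}]'
```

```text
time_s: 13.2
eef_pos: [579.6, 172.6, 131.6]
tool_rot: [[0.098, 0.995, -0.0], [0.995, -0.098, 0.001], [0.001, -0.0, -1.0]]
ft_force: [-0.2, 1.6, 0.1]
gripper_width: 0.0
time_s: 13.6
eef_pos: [579.4, 168.5, 131.6]
tool_rot: [[0.098, 0.995, -0.001], [0.995, -0.098, 0.0], [0.0, -0.001, -1.0]]
ft_force: [-1.5, 4.2, 0.6]
gripper_width: -0.3
```

```bash
cat > pin.py <<'E'
from h import *
im=eyes.capture('scene')[:,:,::-1]; g=cv2.cvtColor(im,cv2.COLOR_BGR2GRAY)
m=np.zeros_like(g); m[165:230,225:256]=(g[165:230,225:256]<115)*255
n,l,st,c=cv2.connectedComponentsWithStats(m)
print([(st[i].tolist(),c[i].round(1).tolist()) for i in range(1,n) if st[i][4]>25]); cv2.imwrite('pics/last.png',im)
E
python3 pin.py
python3 -m pendant '[{"dx":0,"dy":-1,"dz":0,"rx":0,"ry":0,"rz":0,"claw":1},{"dx":0,"dy":-2,"dz":0,"rx":0,"ry":0,"rz":0,"claw":1},{"dx":0,"dy":-3,"dz":0,"rx":0,"ry":0,"rz":0,"claw":1}]'
python3 pin.py
```

```text
[([234, 179, 10, 13, 102], [238.3, 185.2])]
time_s: 13.95
eef_pos: [579.6, 165.2, 131.6]
tool_rot: [[0.098, 0.995, -0.0], [0.995, -0.098, 0.0], [0.0, -0.0, -1.0]]
ft_force: [-1.8, 4.7, 0.9]
gripper_width: -0.2
[([234, 179, 10, 13, 103], [238.3, 185.2])]
```

```bash
python3 -m pendant '[{"dx":-0.1,"dy":-1,"dz":0,"rx":0,"ry":0,"rz":0,"claw":1},{"dx":-0.2,"dy":-2,"dz":0,"rx":0,"ry":0,"rz":0,"claw":1}]'
python3 pin.py
python3 -m pendant '[{"dx":-0.1,"dy":-0.7,"dz":0,"rx":0,"ry":0,"rz":0,"claw":1},{"dx":-0.2,"dy":-1.4,"dz":0,"rx":0,"ry":0,"rz":0,"claw":1}]'
python3 pin.py
```

```text
time_s: 14.2
eef_pos: [579.3, 163.3, 131.6]
tool_rot: [[0.098, 0.995, -0.0], [0.995, -0.098, 0.0], [0.0, -0.0, -1.0]]
ft_force: [-2.3, 4.2, 1.7]
gripper_width: -0.0
[([234, 179, 10, 13, 102], [238.3, 185.2])]
time_s: 14.45
eef_pos: [579.2, 161.9, 131.6]
tool_rot: [[0.098, 0.995, -0.0], [0.995, -0.098, 0.0], [0.0, -0.0, -1.0]]
ft_force: [-2.3, 4.1, 1.5]
gripper_width: -0.0
[([233, 179, 11, 13, 104], [238.2, 185.3])]
```

```bash
python3 -m pendant '[{"dx":-0.1,"dy":-0.6,"dz":0,"rx":0,"ry":0,"rz":0,"claw":1},{"dx":-0.1,"dy":-1.2,"dz":0,"rx":0,"ry":0,"rz":0,"claw":1}]'
python3 pin.py
python3 -m pendant '[{"dx":-0.1,"dy":-0.6,"dz":0,"rx":0,"ry":0,"rz":0,"claw":1},{"dx":-0.1,"dy":-1.2,"dz":0,"rx":0,"ry":0,"rz":0,"claw":1}]'
python3 pin.py
```

```text
time_s: 14.7
eef_pos: [579.0, 160.8, 131.6]
tool_rot: [[0.098, 0.995, -0.0], [0.995, -0.098, 0.0], [0.0, -0.0, -1.0]]
ft_force: [-2.8, 4.9, 1.6]
gripper_width: -0.3
[([233, 179, 11, 13, 105], [238.2, 185.2])]
time_s: 14.95
eef_pos: [578.9, 159.7, 131.6]
tool_rot: [[0.098, 0.995, -0.0], [0.995, -0.098, 0.001], [0.0, -0.0, -1.0]]
ft_force: [-2.5, 4.9, 1.8]
gripper_width: -0.0
[([233, 180, 11, 12, 103], [238.1, 185.6])]
```

Run:
```python
from h import *
im=eyes.capture('wrist');cv2.imwrite('pics/wrist12.png',im[:,:,::-1])
crop('pics/last.png',210,100,160,120,5,'pics/c20.png')
```

```text
(no output)
```

View pics/wrist12.png

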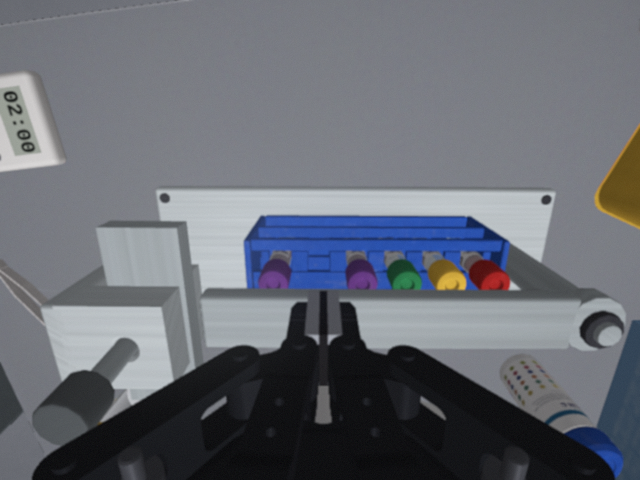

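View pics/c20.png

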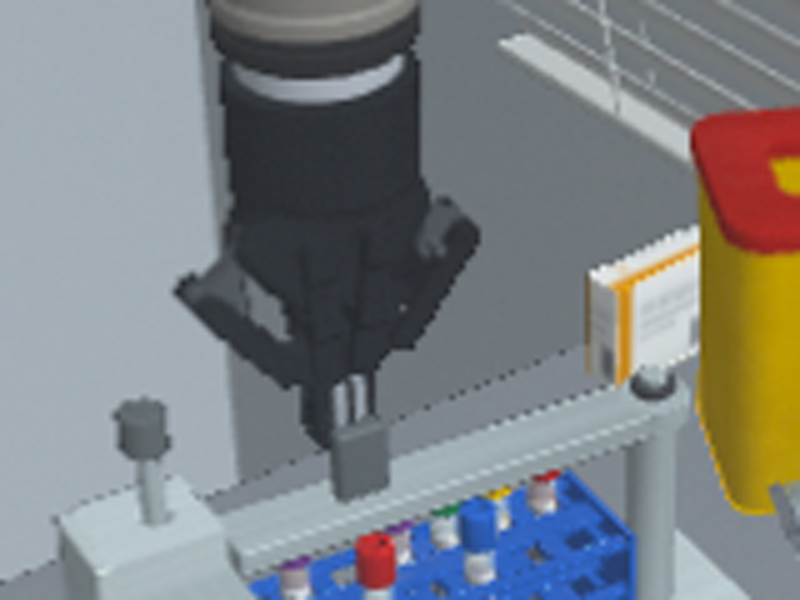

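```bash
python3 -m pendant '[{"dx":0,"dy":-0.5,"dz":0,"rx":0,"ry":0,"rz":0,"claw":1},{"dx":0,"dy":-0.5,"dz":0,"rx":0,"ry":0,"rz":0,"claw":1}]'
python3 pin.py
python3 -m pendant '[{"dx":0,"dy":-0.5,"dz":0,"rx":0,"ry":0,"rz":0,"claw":1},{"dx":0,"dy":-0.5,"dz":0,"rx":0,"ry":0,"rz":0,"claw":1}]'
python3 pin.py
```

```text
time_s: 15.25
eef_pos: [578.9, 159.0, 131.6]
tool_rot: [[0.098, 0.995, -0.0], [0.995, -0.098, 0.0], [0.0, -0.0, -1.0]]
ft_force: [-3.2, 6.3, 1.3]
gripper_width: -0.1
[([236, 193, 10, 13, 99], [240.2, 199.1])]
time_s: 15.5
eef_pos: [578.9, 158.6, 131.6]
tool_rot: [[0.098, 0.995, -0.0], [0.995, -0.098, 0.0], [0.0, -0.0, -1.0]]
ft_force: [-2.6, 5.8, 0.5]
gripper_width: -0.1
[([236, 193, 10, 13, 99], [240.2, 199.1])]
```

Run:
```python
from h import *
S=eyes.calibration('scene')
for z in(181,150): print(z,proj(S,[488,152.5,z]))
im=eyes.capture('wrist');cv2.imwrite('pics/wrist13.png',im[:,:,::-1])
im=eyes.capture('side');cv2.imwrite('pics/side13.png',im[:,:,::-1])
crop('pics/last.png',215,165,60,60,10,'pics/c21.png')
crop('pics/side13.png',255,165,60,60,10,'pics/c22.png')
a=[cv2.imread(f'pics/c{i}.png') for i in(21,22)]
cv2.imwrite('pics/c23.png',cv2.resize(np.hstack(a),(800,400)))
```

```text
181 [239.24213701 185.96477042]
150 [240.78044496 199.10692147]
```

View pics/c23.png

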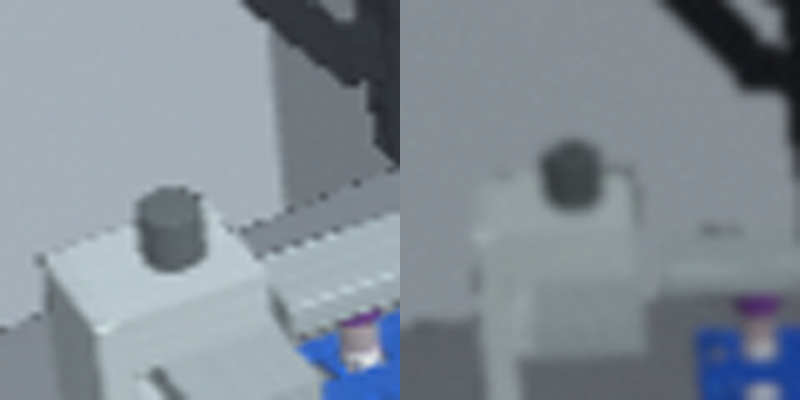

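View pics/wrist13.png

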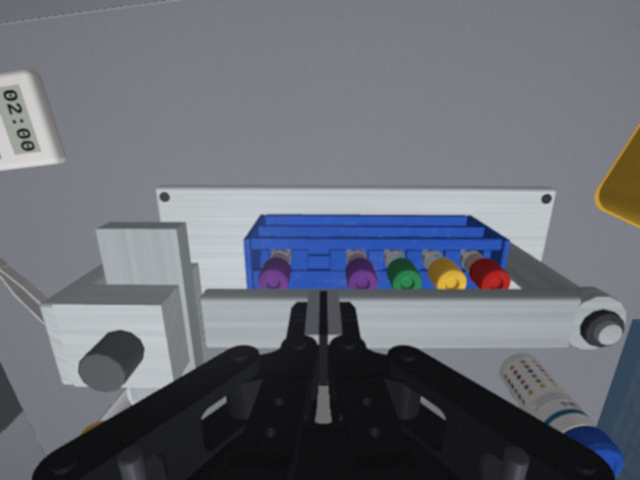

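```bash
python3 -m pendant '[{"dx":0,"dy":1,"dz":0,"rx":0,"ry":0,"rz":0,"claw":1},{"dx":0,"dy":2,"dz":0,"rx":0,"ry":0,"rz":0,"claw":1},{"dx":0,"dy":3,"dz":0,"rx":0,"ry":0,"rz":0,"claw":1},{"dx":0,"dy":4,"dz":0,"rx":0,"ry":0,"rz":0,"claw":1},{"dx":0,"dy":6,"dz":0,"rx":0,"ry":0,"rz":0,"claw":1},{"dx":0,"dy":10,"dz":0,"rx":0,"ry":0,"rz":0,"claw":1},{"dx":0,"dy":18,"dz":0,"rx":0,"ry":0,"rz":0,"claw":1},{"dx":0,"dy":35,"dz":10,"rx":0,"ry":0,"rz":0,"claw":1},{"dx":0,"dy":45,"dz":40,"rx":0,"ry":0,"rz":0,"claw":1},{"dx":0,"dy":45,"dz":70,"rx":0,"ry":0,"rz":0,"claw":1}]'
python3 -m pendant '[{"dx":0,"dy":0,"dz":15,"rx":0,"ry":0,"rz":0,"claw":1},{"dx":0,"dy":0,"dz":20,"rx":0,"ry":0,"rz":0,"claw":1},{"dx":0,"dy":0,"dz":20,"rx":0,"ry":0,"rz":0,"claw":1},{"dx":0,"dy":0,"dz":20,"rx":0,"ry":0,"rz":0,"claw":1},{"dx":0,"dy":0,"dz":20,"rx":0,"ry":0,"rz":0,"claw":1}]'
python3 pin.py
python3 - <<'E'
from h import *
C=eyes.calibration('wrist');im=eyes.capture('wrist');cv2.imwrite('pics/wrist14.png',im[:,:,::-1]);np.savez('c14',**C)
crop('pics/last.png',205,140,160,120,5,'pics/c24.png')
crop('pics/wrist14.png',80,150,240,180,3,'pics/c25.png')
E
```

```text
time_s: 16.65
eef_pos: [578.2, 206.1, 201.7]
tool_rot: [[0.095, 0.996, -0.002], [0.996, -0.095, -0.0], [-0.0, -0.002, -1.0]]
ft_force: [0.3, 0.4, -0.4]
gripper_width: 0.2
time_s: 17.15
eef_pos: [578.3, 202.8, 220.2]
tool_rot: [[0.098, 0.995, -0.002], [0.995, -0.098, -0.001], [-0.001, -0.002, -1.0]]
ft_force: [-0.3, -0.0, 0.3]
gripper_width: -0.3
[([236, 193, 10, 13, 101], [240.2, 199.1])]
```

View pics/c24.png

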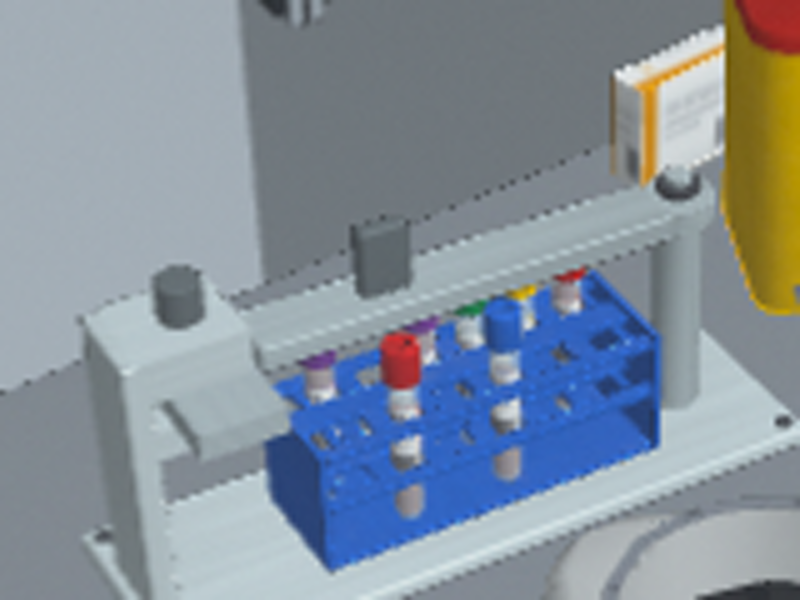

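View pics/c25.png

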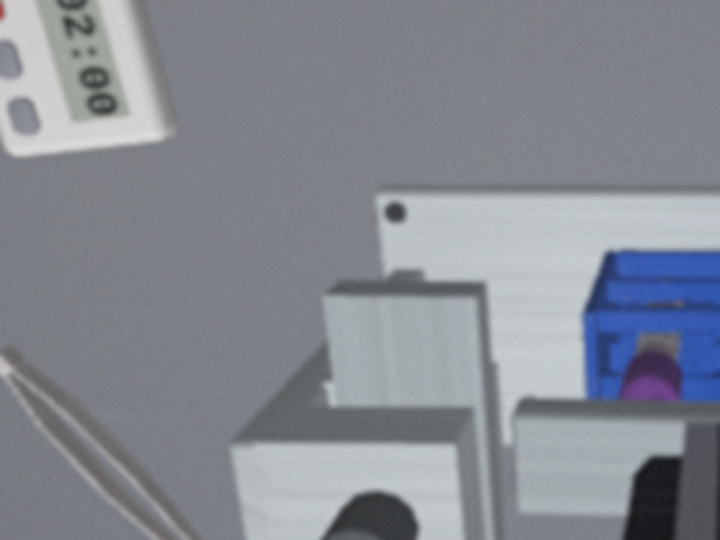

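```bash
python3 - <<'E'
from h import *
S=eyes.calibration('scene')
h=np.array([487.7,153]);u=np.array([.9952,-.0985]);v=np.array([.0985,.9952])
t=onz(S,(205+381.5/5-.4,140+224/5-.4),152); t0=np.array([578.8,154.6])
for q in(t0,t[:2]): print(q,'tab off',(q-h)@v,'end off ~',(q-h)@v*230/140)
print(sensors.get_state()['time_s'])
E
python3 pin.py; python3 -c "
from bench import robot; print(robot.sign_off())"
```

```text
[578.8 154.6] tab off 10.56566999999999 end off ~ 17.357886428571412
[576.83221646 145.25879882] tab off 1.0754799108878805 end off ~ 1.7668598536015179
17.25
[([236, 193, 10, 13, 99], [240.2, 199.1])]
the job is handed in; nothing more can be done
None
```

The carrier is locked: the long pin is fully home in the fork and passes through the bar's eye. I handed the job in at about 17 s of the 72 s allowed.

**What I did:** I took the long pin from the block by its head and lowered it into the fork's upper hole. Then I let it stand on the tongue and pushed the thumb tab at about 10 mm/s or slower. The push read about 7 N at most. The pin dropped when the fingers reached y ≈ 159. I then backed the arm clear and it touches nothing.

**Last checks:**
- **Pin:** in the scene picture the head's centre is at row 199.1. That is where a fully seated head should be (199.1), and it stayed there after release and in a second check just before hand-in.
- **Bar:** worked out from the tab, the bar's end is about 2 mm from the fork hole, inside the 7 mm limit.
- **Other things:** I never touched the short pin, cup, timer or vial. I did not measure their positions again at the end.

**Disagreements:**
- The camera estimates of the hole's y position differed by about 2 mm between views. The pin still went in without any noticeable force.
- My first estimate put the bar's end about 16–17 mm off the hole, a little under the stated 19–36 mm. I put this down to measurement error, and pushing by feel made it unimportant.

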